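# Stand the photo frame on its kickstand and clear the caddy

## Robot

A 6-joint arm with a two-finger parallel gripper is mounted at the origin on the work surface. World frame = base frame: x ahead of the robot, y to its left, z up, the work surface at z = 0. Lengths are in m, angles in rad, forces in N, time in s.
With the tool pointing down it reaches from about 0.3 to 0.875 m from the base axis. Payload 6.4 kg.
Tool frame: the origin (TCP) lies between the finger pads; the fingertips stand 22 mm ahead of it and the grasp point (between the pads) lies 3 mm ahead of it; z points along the fingers, y is the line along which they close (so a half turn about z gives the same grasp; the last joint's range is limited). The gripper opens to 85 mm and grips with 20 to 120 N. Pads are 22 mm wide; open, the fingers measure 114 mm over their backs; the gripper's body (76 mm by 85 mm) begins 54 mm behind the grasp point. The pads swing forward as they close: fully open they stand 13 mm farther back than shut.
Start: joints at [-1.32, 0.181, 1.607, -0, 1.354, -0.206], TCP at [0.254, -0.516, 0.253] pointing down, gripper open.
Joint ranges: [-2.99, 2.99], [-0.89, 2.07], [0.3, 2.58], [-1.14, 4.28], [0, 2.63], [-3.12, 3.12]. Speed limits (rad/s): [2.57, 2.57, 3.01, 3.14, 3.14, 3.14].

## Interface

Orientations are given as a unit quaternion [w, x, y, z].
In Python, from bench import ctrl, imaging, workorder gives the robot as it stands.
- The arm moves only by the shell command python3 -m pendant 'ROWS' [OPENING]. ROWS is JSON, a list of rows, each a list of 4 numbers: the shift along the tool's x, y, z in cm, then the turn about the tool's z in degrees. In form: [[dx, dy, dz, roll], ...]. A call has 1 to 12 rows; each row is the pose to reach, as a shift and turn from the pose commanded when the call began, along the tool's axes at that moment; what a row does not reach only later rows make up. A row lasts 1/12 s, in which the tool goes at most 41.7 mm and 7.16 degrees, less where a joint would pass 70% of its speed; a pose out of reach is approached as far as the arm can. A call with a gripper value outside its range is refused whole. OPENING is the opening, from 0 (shut) to 1 (fully open), set as the call begins (- or left out, the last holds). The fingers move at their own pace and stop on an object; the grip force is fixed at half the most. Time passes only in rows, so rows that repeat a pose let the fingers close. It gives the time, the measured TCP pose, the force, the opening and the grip force at its end, in the units of the state.
- ctrl.get_obs(): the state, without advancing time (a new reading comes with each control period).
- imaging.camera(name): name is "scene" or "top"; returns the picture (384x512x3 uint8, red, green, blue); there is no depth.
- imaging.camera_info(name): a dict with "K" (3x3 intrinsics, pixels), "T" (4x4, takes a point from camera to world coordinates). Camera axes: x right, y up, looking along -z (the intrinsics and any distortion apply to the point x, -y, -z); pixel columns grow to the right and rows downward; lengths in m; the calibration is good to about 2 mm. A picture is of the moment at which its call begins. camera_info takes no time and is no camera call.
- workorder.hand_in(): hands the job in; it is judged then, once.
The state is a dict: "time_s": time; "q": joint angles; "dq": joint speeds; "joint_efforts": joint torques, N m; "eef_pos": TCP position; "eef_rot": TCP orientation; "wrist_force": force on the tool from outside, world axes, zero at the start; "torque": the same for the moment, N m; "opening": opening from 0.0 (shut) to 1.0 (fully open); "grasp_force": force on a finger pad.
Only numpy, scipy, OpenCV 4.12 (cv2) and the standard library are available. Lean on these libraries where they do the work, as an engineer would, in place of code of your own. Each camera call takes 0.05 s, during which the arm holds its last target. There are 200 camera calls.

## Task

The digital photo frame is leaning forward, picture side down, against the black remote caddy. First slide the remote control lying behind it (on the robot's side) to either side, clear past the side edge of the frame, then swing the frame's wire kickstand out as far as it goes, tip the frame back so that it stands on its own on the kickstand where it is, picture still facing away from the robot. Finally slide the caddy sideways out from in front of the picture so that it stands upright close beside the lidded date dish (a gap of at most about 5 cm). Do not knock over or shove the dish, the milk jug or the cups.

Things in the scene. Friction and masses are not known exactly. Their poses are not given: they have to be found in the camera images.
- frame: Photo frame, 600 g, a wooden plate standing loose on the table. Origin: middle of the lower edge of the picture side; z to its top edge, +x out of the picture (away from the robot), y along the lower edge. Plate: x -12 to 0, y -75 to 75, z 0 to 210 mm; grey box on its back: x -40 to -12, y -42 to 42, z 110 to 180. It leans 0.5 rad forward, picture on the caddy's upper edge, back up and to the robot.
- frame_top (a point): Middle of the frame's upper edge (mid-thickness), at first 187 mm above the table and beyond the caddy's near edge (top 100 mm high), so a finger fits behind the picture side from above. Pulled towards the robot, the frame turns about its lower edge; past upright it falls back by itself and rests leaning back about 0.22 rad on the opened kickstand.
- frame_corner_a (a point): Lower corner of the frame at its +y end (mid-thickness).
- frame_corner_b (a point): Lower corner of the frame at its -y end (mid-thickness).
- stand (a joint): Angle of the kickstand in rad: 0 lies parallel to the frame's back, 0.65 is fully out (hard stop). It starts slightly ajar (0.15 to 0.25). The hinge is stiff (0.07 N m) and stays where it is left; the foot swings away from the back, towards the robot and up. A pull of about 3 N on the bar beyond the stop makes the frame slide.
- stand_bar (a point): Middle of the kickstand's foot bar. The kickstand is a U of 8 mm steel wire: two arms 150 mm long, 100 mm apart, joined by the foot bar parallel to the frame's y; the window between the arms is 92 mm wide. At first the bar is 30 to 40 mm above the table and at least 45 mm clear of the plate's back: a finger fits down through the window between bar and back.
- stand_hinge (a point): Middle of the kickstand's hinge axis, on the frame: at x -42, y 0, z 150 mm in the frame's axes. The axis is the frame's y; the foot bar lies 150 mm from it.
- remote_center (a point): Centre of the grey remote control, 120 x 40 x 20 mm, 110 g, lying flat on the table where the kickstand's foot will come down. Own x along its length (roughly parallel to the frame), z up; the point is 10 mm above the table.
- caddy_center (a point): Centre of the black plastic remote caddy, a slotted open-topped box with a heavy base, about 800 g: 70 mm deep (own x), 120 mm wide (own y, roughly along the picture's width), 100 mm tall, walls 5 mm; the point is 50 mm above the table. Pushed on the lower half of a side face it slides without tipping.
- dish_center (a point): Middle of the lidded white ceramic date dish, round, 110 mm across (117 mm over the lid's clips), 83 mm tall with its knob, about 800 g; the point is 40 mm above the table. It stands about 0.30 m to one side of the caddy, left or right.
- jug: Stainless steel milk jug, 86 mm across, 100 mm tall, with a handle on own +x reaching 72 mm from its axis; origin under its centre. It stands on the caddy's other side. Leave alone.
- cup1: Empty porcelain espresso cup, 64 mm across, 55 mm tall, handle on own +y; origin under its centre. It stands beyond the caddy. Leave alone.
- cup2: A second such espresso cup, on the robot's right of the frame (own origin under its centre). Leave alone.
Things that resemble listed ones, but are neither listed nor needed, are in the scene too. What is shaped like the frame but pink or red is not meant.

How it is judged:
By the outcome, as a careful person would: the job done as asked, in the order asked, and still so for the second after the job is handed in, with the robot touching nothing.
It also fails if it takes over 72 s, if anything falls off the work surface, if the arm or the gripper's body presses on something with over 40 N, if the wrist force passes 120 N, or if a joint passes its speed limit or range.

## Working session

There is one attempt and no reset: what is moved stays moved. The work goes in short steps, Python scripts to look and compute and a shell command to move; the robot and the scene stay as the last step left them, time stands still between calls to the robot, and variables do not carry over. Pictures are saved under pics/ and viewed, at most 10 in all, crops included, and the job is handed in when it is done.

```bash
mkdir -p pics; ls; python3 - <<'E'
from bench import ctrl, imaging
import cv2,numpy as np
o=ctrl.get_obs();print(o['eef_pos'],o['eef_rot'],o['time_s'])
for n in("scene","top"):
    im=imaging.camera(n);cv2.imwrite(f'pics/{n}0.png',cv2.resize(im[:,:,::-1],(800,600),interpolation=cv2.INTER_CUBIC))
    np.save(f'pics/{n}0.npy',im)
    i=imaging.camera_info(n);print(n,np.round(i['K'],1).tolist(),np.round(i['T'],3).tolist(),[k for k in i])
E
```

```text
pics
[ 0.25349559 -0.51552825  0.25237101] [-8.83845704e-04  9.74028221e-01  2.26424915e-01 -3.64471686e-05] 0.0
scene [[366.9, 0.0, 249.9], [0.0, 366.9, 189.2], [0.0, 0.0, 1.0]] [[0.106, -0.772, 0.627, 1.297], [0.994, 0.082, -0.067, -0.045], [0.0, 0.63, 0.776, 0.993], [0.0, 0.0, 0.0, 1.0]] ['K', 'T']
top [[355.2, 0.0, 256.8], [0.0, 355.2, 194.7], [0.0, 0.0, 1.0]] [[-0.017, 0.991, -0.136, 0.458], [-1.0, -0.017, 0.001, 0.032], [-0.001, 0.136, 0.991, 0.954], [0.0, 0.0, 0.0, 1.0]] ['K', 'T']
```

View pics/top0.png

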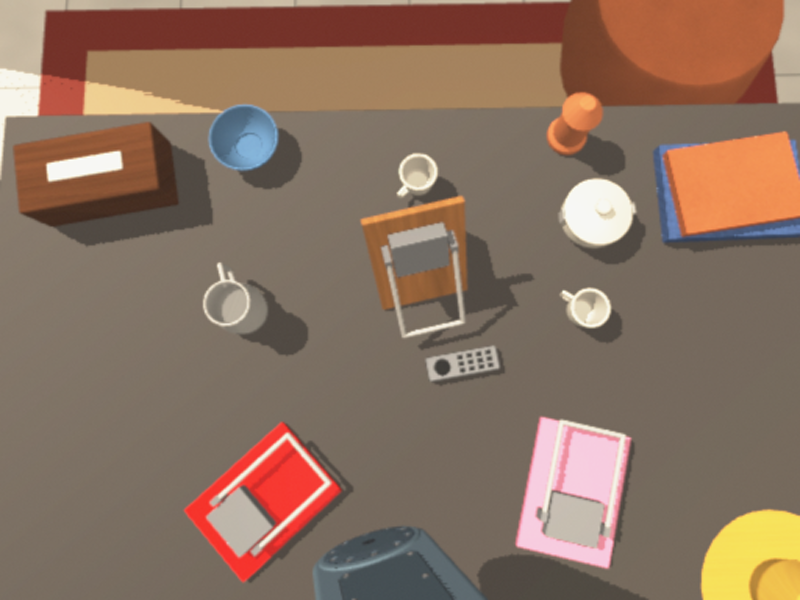

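View pics/scene0.png

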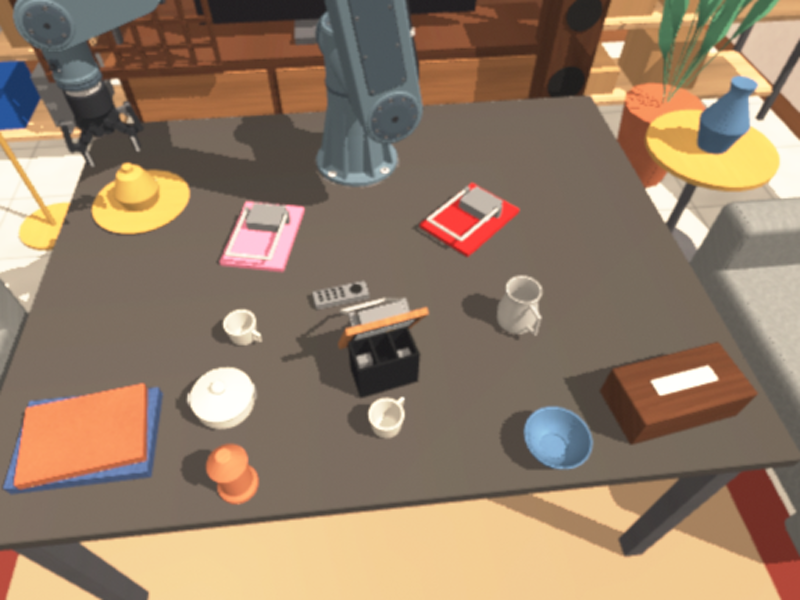

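The top view shows the wooden frame at (415,255) with its stand bar from (403,335) to (465,321). The remote is at (463,364), the dish at (598,212), the jug at (228,305), cup1 at (417,175) and cup2 at (588,308). The caddy is under the frame, and in the scene view it is at (384,358).

The red (265,500) and pink (575,490) frames are decoys. The target is the wooden one, which leans on the caddy. Next I'll measure and take the confirming crop.

```bash
cat > h.py <<'E'
from bench import ctrl, imaging, workorder
import cv2,numpy as np
S=1.5625
def rayof(n,u,v):
    i=imaging.camera_info(n);K=np.array(i['K']);T=np.array(i['T'])
    p=np.linalg.solve(K,[u,v,1.]);d=T[:3,:3]@[p[0],-p[1],-p[2]]
    return T[:3,3],d
def pt(n,u,v,z):      # native pixels
    o,d=rayof(n,u,v);return np.round(o+d*(z-o[2])/d[2],4)
def proj(n,P):
    i=imaging.camera_info(n);K=np.array(i['K']);T=np.array(i['T'])
    c=T[:3,:3].T@(np.array(P)-T[:3,3]);q=K@[c[0],-c[1],-c[2]];return q[:2]/q[2]
def two(a,b):         # (name,u,v) x2 -> midpoint, gap
    (o,d),(p,e)=rayof(*a),rayof(*b)
    s=np.linalg.lstsq(np.c_[d,-e],p-o,rcond=None)[0];A=o+s[0]*d;B=p+s[1]*e
    return np.round((A+B)/2,4),round(float(np.linalg.norm(A-B)),4)
def snap(n,f,box=None):
    im=imaging.camera(n);np.save(f'pics/{f}.npy',im)
    c=im[:,:,::-1] if box is None else im[box[1]:box[3],box[0]:box[2],::-1]
    k=min(800/c.shape[1],600/c.shape[0]);cv2.imwrite(f'pics/{f}.png',cv2.resize(c,None,fx=k,fy=k,interpolation=cv2.INTER_CUBIC));return im
E
python3 - <<'E'
from h import *
t=lambda u,v,z:pt('top',u/S,v/S,z)
s=lambda u,v,z:pt('scene',u/S,v/S,z)
for k,a in dict(rem_c=(463,364.5,.02),remL=(428,371,.02),remR=(497,359,.02),topL=(361,216,.187),topR=(466,198,.187),botL=(386,309,.006),botR=(467,290,.006),barL=(403,335,.035),barR=(465,321,.035),dishknob=(604,208,.08),dish=(598,212,.06),jug=(226,303,.1),cup1=(418,174,.055),cup2=(589,308,.055)).items(): print(k,t(*a))
print('scene');
for k,a in dict(cadFL=(358,393,0),cadFR=(418,382,0),cadtopFL=(354,364,.1),cadtopFR=(416,353,.1),dish=(222,392,.06)).items(): print(k,s(*a))
print(two(('top',361/S,216/S),('scene',428/S,313/S)),two(('top',466/S,198/S),('scene',342/S,344/S)))
im=np.load('pics/top0.npy')[110:250,210:410,::-1];cv2.imwrite('pics/c.png',cv2.resize(im,None,fx=4,fy=4,interpolation=cv2.INTER_CUBIC))
E
```

```text
rem_c [ 0.483  -0.0713  0.02  ]
remL [ 0.4732 -0.0125  0.02  ]
remR [ 0.4912 -0.1285  0.02  ]
topL [0.6915 0.0858 0.187 ]
topR [ 0.7156 -0.0648  0.187 ]
botL [0.5806 0.0567 0.006 ]
botR [ 0.6113 -0.0838  0.006 ]
barL [0.5329 0.0283 0.035 ]
barR [ 0.5545 -0.0753  0.035 ]
dishknob [ 0.7308 -0.3022  0.08  ]
dish [ 0.7303 -0.2994  0.06  ]
jug [0.5821 0.3027 0.1   ]
cup1 [ 0.8033 -0.0017  0.055 ]
cup2 [ 0.5703 -0.2761  0.055 ]
scene
cadFL [ 0.7325 -0.0487  0.    ]
cadFR [0.7204 0.0717 0.    ]
cadtopFL [ 0.7285 -0.0513  0.1   ]
cadtopFR [0.7168 0.0647 0.1   ]
dish [ 0.7379 -0.2978  0.06  ]
(array([0.6917, 0.0862, 0.1866]), 0.0006) (array([ 0.7242, -0.0685,  0.1611]), 0.001)
```

View pics/c.png

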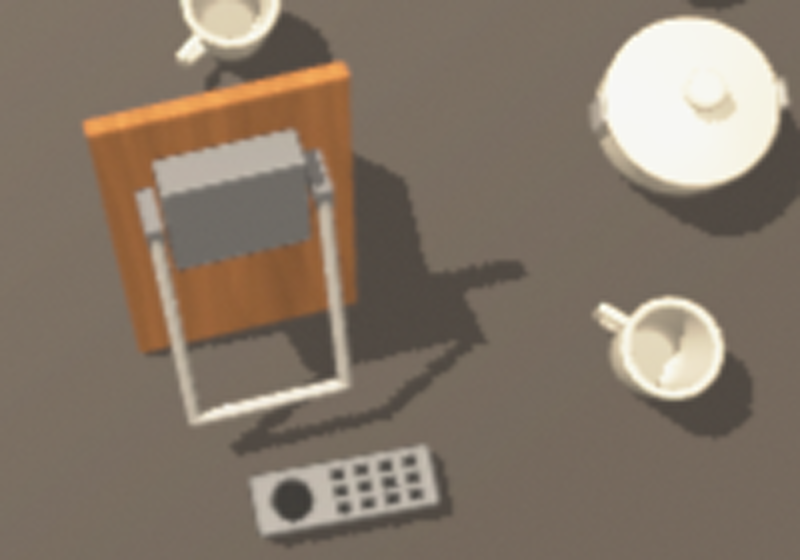

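The crop confirms the wooden frame, with its kickstand and grey box, and the remote at crop pixel (345,490). My measured sizes fit the ones given: remote 117 mm, bar 106 mm, top edge 187 mm. I'll drag the remote right by gripping it, using tool yaw of about 1.73 throughout.

```bash
cat >> h.py <<'E'
def go(x,y,z,yaw):   # row (cm, deg) from the present pose
    from scipy.spatial.transform import Rotation as R
    o=ctrl.get_obs();w=o['eef_rot'];r=R.from_quat([w[1],w[2],w[3],w[0]]).as_matrix()
    d=r.T@(np.array([x,y,z])-o['eef_pos'])*100
    cy=np.arctan2(r[1,0],r[0,0]);a=np.degrees((cy-yaw+np.pi)%(2*np.pi)-np.pi)
    print(np.round(d,2),round(float(a),1))
E
python3 - <<'E'
from h import *
go(.486,-.095,.15,1.725)
go(.486,-.095,.025,1.725)
for c in((520,545),(540,418),(630,435)):print(pt('top',c[0]/S,c[1]/S,.012))
E
```

```text
[ 39.41 -27.48  10.3 ] -72.7
[ 39.41 -27.46  22.8 ] -72.7
[ 0.1915 -0.155   0.012 ]
[ 0.3924 -0.1976  0.012 ]
[ 0.3622 -0.3454  0.012 ]
```

```bash
python3 -m pendant '[[20,-14,3,-36],[20,-14,3,-36],[20,-14,3,-36],[20,-14,3,-36],[20,-14,3,-36],[20,-14,3,-36],[39.4,-27.5,10.3,-72.7],[39.4,-27.5,10.3,-72.7],[39.4,-27.5,10.3,-72.7],[39.4,-27.5,10.3,-72.7],[39.4,-27.5,10.3,-72.7],[39.4,-27.5,10.3,-72.7]]' 0.75; python3 -m pendant '[[0,0,0,0],[0,0,0,0]]'; python3 -c "
from h import *
go(.486,-.095,.15,1.725)
go(.486,-.095,.025,1.725)"
```

```text
time_s: 1.1
eef_pos: [0.4863, -0.0932, 0.1495]
eef_rot: [-0.0, 0.648, 0.762, -0.0]
wrist_force: [0.9, -0.7, 0.1]
opening: 0.752
grasp_force: 0.0
time_s: 1.27
eef_pos: [0.4857, -0.0932, 0.1491]
eef_rot: [-0.001, 0.649, 0.761, -0.0]
wrist_force: [0.1, 0.1, -0.6]
opening: 0.748
grasp_force: 0.0
[-0.19  0.   -0.09] 0.3
[-0.21  0.03 12.41] 0.3
```

```bash
python3 -m pendant '[[0,0,4,0],[0,0,8,0],[0,0,11,0],[0,0,12.3,0],[0,0,12.3,0]]'; python3 -m pendant '[[0,0,0,0],[0,0,0,0],[0,0,0,0],[0,0,0,0],[0,0,0,0],[0,0,0,0],[0,0,0,0]]' 0; python3 -c "
from h import *
o=ctrl.get_obs()['eef_pos'];go(o[0]-.012,o[1]-.14,o[2],1.6)"
```

```text
time_s: 1.68
eef_pos: [0.4829, -0.0956, 0.0241]
eef_rot: [-0.003, 0.651, 0.759, -0.001]
wrist_force: [-1.3, -0.3, 0.0]
opening: 0.751
grasp_force: 0.0
time_s: 2.27
eef_pos: [0.4874, -0.0965, 0.0292]
eef_rot: [0.002, 0.65, 0.76, 0.0]
wrist_force: [-1.6, -1.6, 7.3]
opening: 0.449
grasp_force: 61.2
[-13.65  -3.35   0.03] 7.2
```

```bash
python3 -m pendant '[[-2,-0.5,-0.2,1],[-5,-1.2,-0.2,3],[-8,-2,-0.2,5],[-11,-2.7,-0.2,7],[-13.6,-3.3,-0.2,7],[-13.6,-3.3,-0.2,7],[-13.6,-3.3,-0.2,7]]'; python3 -m pendant '[[0,0,0,0],[0,0,0,0],[0,0,0,0],[0,0,0,0]]' 0.75;python3 -m pendant '[[0,0,-4,0],[0,0,-8,0],[0,0,-12,0],[0,0,-16,0],[0,0,-16,0]]' 0;  python3 -c "
from h import *
snap('top','t1',(180,80,420,260))
b=np.array([.5437,-.0235]);x=np.array([np.cos(.19),np.sin(.19)])
p=b+.024*x;print(p);go(p[0],p[1],.2,1.76);go(p[0],p[1],.047,1.76)"
```

```text
time_s: 2.85
eef_pos: [0.4744, -0.2365, 0.0299]
eef_rot: [0.001, 0.696, 0.718, 0.0]
wrist_force: [0.2, 0.9, -1.3]
opening: 0.453
grasp_force: 60.2
time_s: 3.18
eef_pos: [0.4745, -0.2339, 0.0294]
eef_rot: [-0.0, 0.695, 0.719, 0.0]
wrist_force: [-0.1, -0.6, 0.7]
opening: 0.752
grasp_force: 0.0
time_s: 3.6
eef_pos: [0.4784, -0.2372, 0.1982]
eef_rot: [0.007, 0.695, 0.719, 0.001]
wrist_force: [1.3, -1.7, 0.7]
opening: 0.041
grasp_force: 0.0
[ 0.5672681  -0.01896739]
[21.41  9.75 -0.61] -8.9
[21.51  9.63 14.69] -8.9
```

View pics/t1.png

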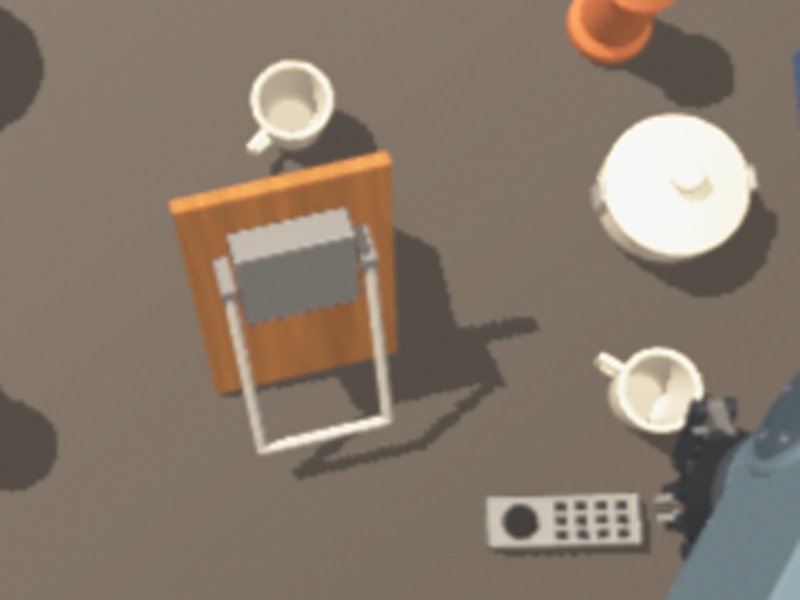

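The crop shows the remote at (565,520), clear to the right of the frame's edge at (397,350) and touching nothing. The bar runs from (262,450) to (388,418), unmoved. Next is the hook.

```bash
python3 -m pendant '[[21.5,9.7,-0.6,-8.9],[21.5,9.7,-0.6,-8.9],[21.5,9.7,-0.6,-8.9],[21.5,9.7,-0.6,-8.9],[21.5,9.7,-0.6,-8.9],[21.5,9.7,-0.6,-8.9],[21.5,9.7,-0.6,-8.9],[21.5,9.7,-0.6,-8.9],[21.5,9.7,-0.6,-8.9]]' 0;  python3 -c "
from h import *
go(.5673,-.019,.2,1.76);go(.5673,-.019,.047,1.76)"
```

```text
time_s: 4.4
eef_pos: [0.5634, -0.0165, 0.1941]
eef_rot: [-0.001, 0.637, 0.771, -0.001]
wrist_force: [0.9, 1.1, -0.3]
opening: -0.001
grasp_force: 0.0
[-0.32  0.33 -0.59] -0.0
[-0.32  0.36 14.71] -0.0
```

```bash
python3 -m pendant '[[-0.1,0,0,0],[-0.1,0,2,0],[-0.1,0,2,0]]';  python3 -c "
from h import *
go(.5673,-.019,.1,1.76);go(.5673,-.019,.047,1.76)"
```

```text
time_s: 4.65
eef_pos: [0.5624, -0.0188, 0.1723]
eef_rot: [-0.002, 0.638, 0.77, -0.001]
wrist_force: [-0.9, 0.6, -1.2]
opening: 0.001
grasp_force: 0.0
[-0.12  0.51  7.23] -0.2
[-0.13  0.54 12.53] -0.2
```

```bash
python3 -m pendant '[[-0.1,0.4,3,0],[-0.1,0.4,6,0],[-0.1,0.4,8,0]]'; python3 -m pendant '[[0,0,1.5,0],[0,0,3,0],[0,0,4.3,0],[0,0,4.3,0]]';  python3 -c "
from h import *
snap('top','t2',(200,90,360,210))
go(.5673,-.019,.047,1.76)"
```

```text
time_s: 4.9
eef_pos: [0.5673, -0.0191, 0.0934]
eef_rot: [-0.001, 0.638, 0.77, -0.001]
wrist_force: [-0.8, -1.0, -1.0]
opening: 0.003
grasp_force: 0.0
time_s: 5.23
eef_pos: [0.5662, -0.0193, 0.0506]
eef_rot: [-0.002, 0.638, 0.77, -0.002]
wrist_force: [-4.9, -1.9, -1.2]
opening: -0.001
grasp_force: 0.5
[0.01 0.13 0.4 ] -0.2
```

View pics/t2.png

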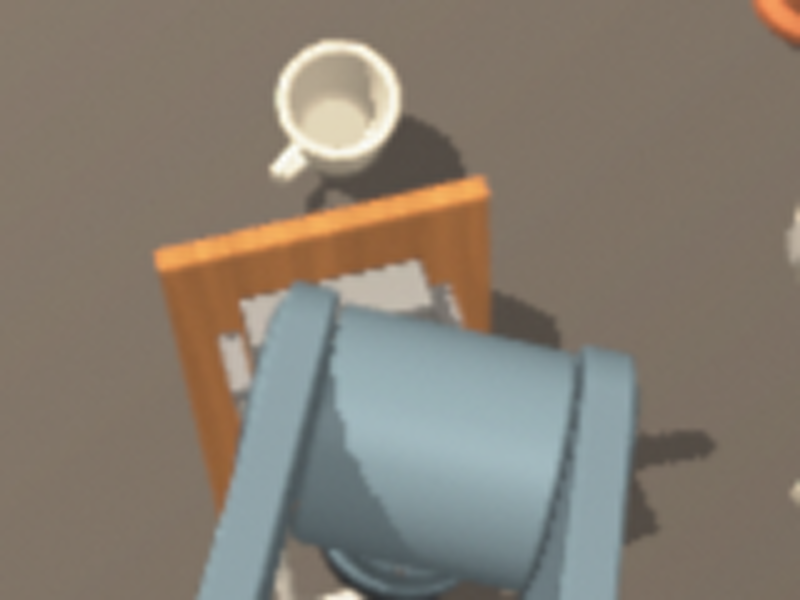

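The arm hides the hook, but the frame's corners at (157,258) and (489,183) haven't moved. The -4.9 N is probably a light brush on the grey box. I'll pull back towards the bar gently.

```bash
python3 -m pendant '[[0,-0.3,0,0],[0,-0.5,0,0],[0,-0.5,0,0]]'; python3 -m pendant '[[0,-0.4,-0.2,0],[0,-0.8,-0.4,0],[0,-0.8,-0.4,0]]'; python3 -m pendant '[[0,-0.4,-0.4,0],[0,-0.8,-0.8,0],[0,-0.8,-0.8,0]]'
```

```text
time_s: 5.53
eef_pos: [0.5634, -0.0197, 0.0525]
eef_rot: [0.0, 0.638, 0.77, 0.0]
wrist_force: [-0.5, -0.0, 0.1]
opening: 0.002
grasp_force: 0.0
time_s: 5.78
eef_pos: [0.5562, -0.0208, 0.0573]
eef_rot: [0.001, 0.638, 0.77, 0.0]
wrist_force: [0.6, 1.0, 0.2]
opening: 0.002
grasp_force: 0.1
time_s: 6.03
eef_pos: [0.548, -0.0222, 0.0654]
eef_rot: [0.001, 0.638, 0.77, 0.0]
wrist_force: [0.4, 0.1, 0.9]
opening: 0.001
grasp_force: 0.5
```

```bash
python3 -m pendant '[[0,-0.4,-0.2,0],[0,-0.8,-0.6,0],[0,-0.8,-0.6,0]]'; python3 -m pendant '[[0,-0.4,-0.5,0],[0,-0.8,-1,0],[0,-0.8,-1,0]]'; python3 -m pendant '[[0,-0.25,-0.3,0],[0,-0.5,-0.8,0],[0,-0.5,-0.8,0]]'; python3 -c "
from h import *
snap('scene','s2',(170,120,330,240))"
```

```text
time_s: 6.28
eef_pos: [0.5398, -0.0236, 0.071]
eef_rot: [0.0, 0.638, 0.77, 0.0]
wrist_force: [2.8, 0.7, 2.1]
opening: -0.0
grasp_force: 1.2
time_s: 6.53
eef_pos: [0.5319, -0.0251, 0.0812]
eef_rot: [0.0, 0.638, 0.77, 0.0]
wrist_force: [2.2, 0.2, 1.4]
opening: -0.001
grasp_force: 1.1
time_s: 6.78
eef_pos: [0.5272, -0.026, 0.0891]
eef_rot: [0.0, 0.638, 0.77, 0.0]
wrist_force: [2.3, 0.3, 1.5]
opening: -0.001
grasp_force: 1.0
```

View pics/s2.png

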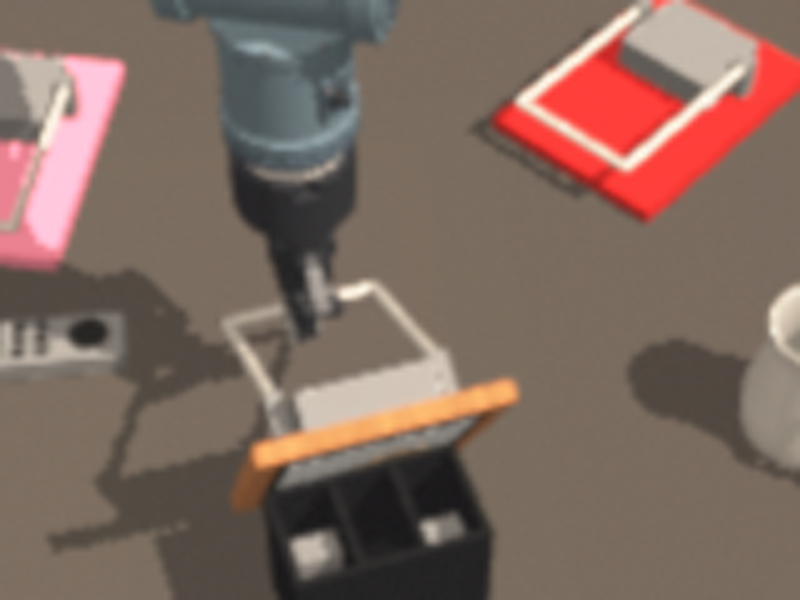

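The stand is nearly out, with the bar running from (225,325) to (375,285). I'll check by colour mask whether the frame has slid, and work out the stand angle from the bar's ray.

```bash
cat >> h.py <<'E'
def orange(im,box):
    x0,y0,x1,y1=box;h=cv2.cvtColor(im,cv2.COLOR_RGB2HSV)[y0:y1,x0:x1]
    m=cv2.inRange(h,(8,130,90),(20,255,255));n,l,s,c=cv2.connectedComponentsWithStats(m)
    k=1+np.argmax(s[1:,4]);p=np.argwhere(l==k)[:,::-1]+[x0,y0]
    return s[k],[p[np.argmin(p@np.array(d))].tolist() for d in((1,0),(-1,0),(0,1),(0,-1))],p.mean(0).round(2)
E
python3 -c "
from h import *
for f in('scene0','s2'):print(f,*orange(np.load(f'pics/{f}.npy'),(200,180,300,240)))
c=np.array([.596,-.0135]);x=np.array([np.cos(.19),np.sin(.19)])
# bar centre on frame mid-plane (y_frame=0): ray vs vertical plane
o,d=rayof('scene',*(np.array([300,305])/5+[170,120]))
n=np.array([-x[1],x[0]])
for dy in(-.004,0,.004):
  t=(n@c+dy-n@o[:2])/(n@d[:2]);P=o+t*d;H=np.r_[c+.035*x,.152];v=P-H;print(P.round(3),np.hypot(v[:2]@x,v[2]).round(3),'stand',round(np.arctan2(-(v[:2]@x),-v[2])-.5,3))
"
```

```text
scene0 [ 17  17  57  26 297] [[217, 218], [273, 197], [270, 197], [218, 222]] [242.72 207.62]
s2 [ 17  16  57  26 304] [[217, 217], [273, 199], [269, 196], [217, 221]] [242.54 206.54]
[ 0.543 -0.028  0.11 ] 0.099 stand 0.629
[ 0.524 -0.027  0.088] 0.126 stand 0.532
[ 0.506 -0.027  0.065] 0.153 stand 0.47
```

```bash
python3 -m pendant '[[0,-0.2,-0.4,0],[0,-0.4,-0.7,0],[0,-0.4,-0.7,0]]'; python3 -m pendant '[[0,-0.2,-0.3,0],[0,-0.4,-0.6,0],[0,-0.4,-0.6,0],[0,-0.4,-0.6,0]]';  python3 -c "
from h import *
im=snap('scene','s3',(170,120,330,240));print(*orange(im,(200,180,300,240)))"
```

```text
time_s: 7.08
eef_pos: [0.5233, -0.0267, 0.0958]
eef_rot: [0.0, 0.638, 0.77, 0.0]
wrist_force: [1.8, 1.0, 0.4]
opening: 0.002
grasp_force: 1.0
time_s: 7.42
eef_pos: [0.5193, -0.0275, 0.1015]
eef_rot: [0.0, 0.638, 0.77, -0.0]
wrist_force: [2.3, 0.2, 1.5]
opening: 0.001
grasp_force: 0.8
[ 17  15  56  27 318] [[217, 216], [272, 196], [270, 195], [217, 221]] [242.55 205.98]
```

```bash
python3 -c "
from h import *
for f in('s2','s3'):
  im=np.load(f'pics/{f}.npy')[165:215,205:265].astype(int);m=(im.min(2)>165)&(im.max(2)-im.min(2)<45)
  p=np.argwhere(m)[:,::-1]+[205,165];print(f,len(p));
  for d in((1,0),(0,1),(-1,.6),(1,-.5)):q=p[np.argsort(p@np.array(d))[:3]];print(d,q.tolist())
c=np.array([.596,-.0135]);x=np.array([np.cos(.19),np.sin(.19)]);y=np.array([-x[1],x[0]])
for a in(.4,.5,.6,.65):
  r=[]
  for s in(-.05,.05):
    h=c+.035*x+s*y-.15*np.sin(.5+a)*x;r.append(proj('scene',np.r_[h,.152-.15*np.cos(.5+a)]).round(1))
  print(a,r)
print([proj('scene',np.r_[c+.1007*x+s*y,.184]).round(1) for s in(-.075,.075)])
"
```

```text
s2 254
(1, 0) [[218, 189], [219, 190], [219, 191]]
(0, 1) [[243, 176], [239, 177], [240, 177]]
(-1, 0.6) [[258, 191], [259, 193], [257, 190]]
(1, -0.5) [[218, 189], [219, 191], [220, 193]]
s3 273
(1, 0) [[217, 186], [218, 187], [218, 188]]
(0, 1) [[241, 172], [242, 172], [238, 173]]
(-1, 0.6) [[258, 190], [258, 191], [259, 193]]
(1, -0.5) [[219, 190], [220, 192], [218, 188]]
0.4 [array([214.9, 187.9]), array([244.1, 181.1])]
0.5 [array([214. , 183.6]), array([243.3, 176.9])]
0.6 [array([213.2, 179.4]), array([242.6, 172.7])]
0.65 [array([212.8, 177.3]), array([242.3, 170.6])]
[array([218.4, 210.8]), array([270.7, 198. ])]
```

View pics/s3.png

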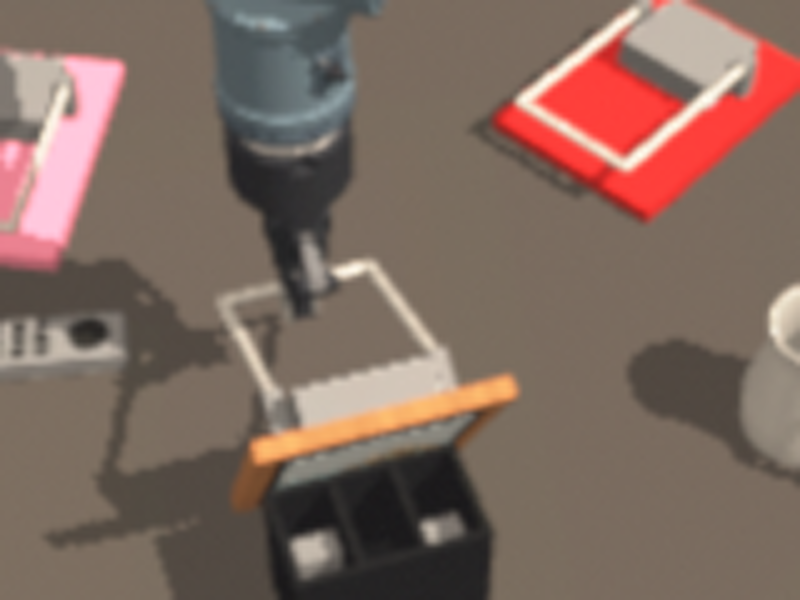

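The bar's corners are now at (218,303) and (370,262). They rose about 4.5 native px while the frame held, which puts the stand at about 0.56. A little more is needed.

```bash
python3 -m pendant '[[0,-0.2,-0.4,0],[0,-0.4,-0.8,0],[0,-0.4,-0.8,0]]'; python3 -m pendant '[[0,-0.2,-0.2,0],[0,-0.3,-0.5,0],[0,-0.3,-0.5,0]]';  python3 -c "
from h import *
im=snap('scene','s4',(170,120,330,240));print(*orange(im,(200,180,300,240)))
for f in('s3','s4'):
  im=np.load(f'pics/{f}.npy')[160:215,205:265].astype(int);m=(im.min(2)>165)&(im.max(2)-im.min(2)<45)
  p=np.argwhere(m)[:,::-1]+[205,160];print(f,len(p));
  for d in((1,0),(0,1)):q=p[np.argsort(p@np.array(d))[:3]];print(d,q.tolist())
"
```

```text
time_s: 7.72
eef_pos: [0.5156, -0.0282, 0.1101]
eef_rot: [0.0, 0.638, 0.77, 0.0]
wrist_force: [1.8, 0.9, 0.7]
opening: -0.001
grasp_force: 1.0
time_s: 7.97
eef_pos: [0.5126, -0.0288, 0.1149]
eef_rot: [0.0, 0.638, 0.77, 0.0]
wrist_force: [2.2, 0.7, 1.1]
opening: 0.0
grasp_force: 1.4
[ 16  19  58  21 265] [[216, 217], [273, 201], [268, 199], [216, 219]] [242.86 208.19]
s3 273
(1, 0) [[217, 186], [218, 187], [218, 188]]
(0, 1) [[241, 172], [242, 172], [238, 173]]
s4 343
(1, 0) [[214, 178], [215, 177], [215, 178]]
(0, 1) [[238, 171], [239, 171], [240, 171]]
```

View pics/s4.png

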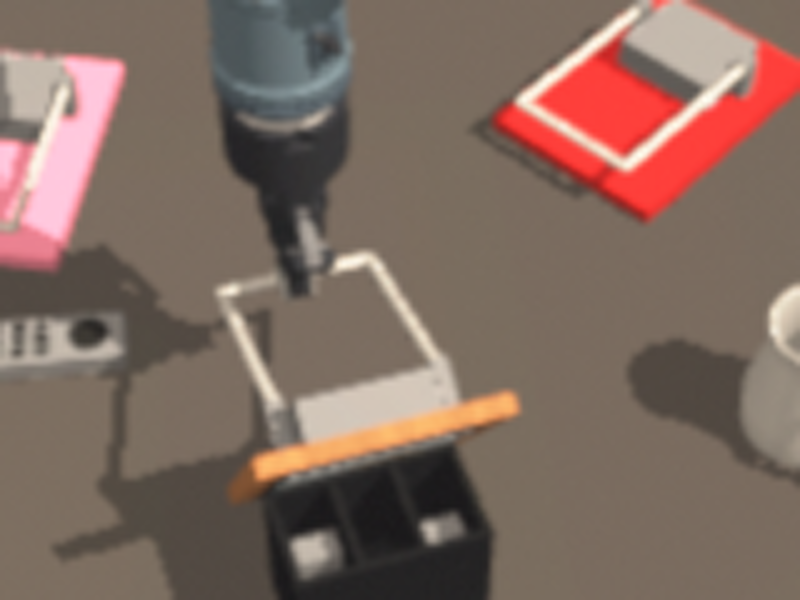

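The frame's edge dropped in the image, to (250,475)–(518,403). So the stand has hit its stop and the frame has started to slip, leaning slightly more. I'll stop pulling, back the finger out upward and re-measure.

```bash
python3 -m pendant '[[0,0.5,0,0],[0,0.9,0,0],[0,0.9,-3,0],[0,0.9,-7,0],[0,0.9,-11,0],[0,0.9,-15,0],[0,0,-18,0],[0,-4,-18,0],[0,-8,-18,0],[0,-12,-18,0],[0,-15,-18,0],[0,-15,-18,0]]'; python3 -c "
from h import *
im=imaging.camera('top');np.save('pics/t5.npy',im);print(orange(im,(200,100,330,220)))
s=imaging.camera('scene');np.save('pics/s5.npy',s);print(orange(s,(200,180,300,240)))
for z in(.16,.18):
  for q in orange(im,(200,100,330,220))[1]:print(q,pt('top',*q,z))
c=np.hstack([cv2.resize(im[100:220,220:320],None,fx=4,fy=4,interpolation=2),cv2.resize(s[150:270,200:300],None,fx=4,fy=4,interpolation=2)])
cv2.imwrite('pics/c5.png',c[:,:,::-1])
"
```

```text
time_s: 9.02
eef_pos: [0.3613, -0.0567, 0.2937]
eef_rot: [-0.001, 0.638, 0.77, -0.001]
wrist_force: [0.7, 0.6, 0.9]
opening: -0.003
grasp_force: 0.0
(array([  31,   25,   69,   76, 1512], dtype=int32), [[231, 140], [299, 181], [292, 125], [246, 200]], array([262.94, 150.18]))
(array([ 16,  20,  58,  20, 260], dtype=int32), [[216, 217], [273, 200], [270, 200], [216, 219]], array([243.87, 209.54]))
[231, 140] [0.6956 0.0878 0.16  ]
[299, 181] [ 0.597  -0.0657  0.16  ]
[292, 125] [ 0.729  -0.0538  0.16  ]
[246, 200] [0.5557 0.055  0.16  ]
[231, 140] [0.6896 0.0864 0.18  ]
[299, 181] [ 0.5935 -0.0632  0.18  ]
[292, 125] [ 0.7222 -0.0517  0.18  ]
[246, 200] [0.5532 0.0545 0.18  ]
```

View pics/c5.png

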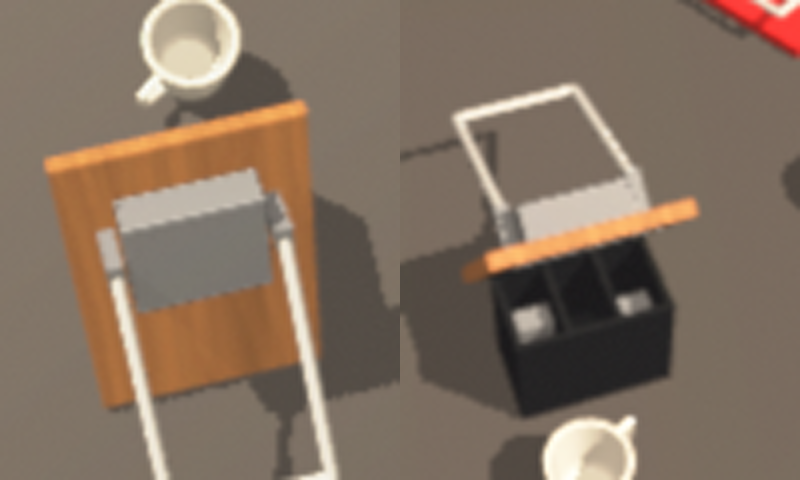

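In the top half, the wood's top edge runs (45,157)–(303,102) and its lower edge (108,408)–(318,362). In the scene half, the front top edge runs (490,272)–(697,213), with the stand well out and free. I'll triangulate these.

```bash
python3 -c "
from h import *
T=lambda a:('top',a[0]/4+220,a[1]/4+100);C=lambda a:('scene',(a[0]-400)/4+200,a[1]/4+150)
print(two(T((45,157)),C((697,213))),two(T((305,102)),C((490,272))))
print('bot',pt(*T((108,408)),.006),pt(*T((320,362)),.006))
print('caddy',pt(*C((525,415)),0),pt(*C((668,375)),0),pt(*C((522,347)),.1),pt(*C((672,305)),.1))
go(.78,.02,.3,1.76)
"
```

```text
(array([0.693 , 0.087 , 0.1747]), 0.0016) (array([ 0.7242, -0.0605,  0.1705]), 0.0038)
bot [0.5691 0.057  0.006 ] [ 0.5979 -0.0864  0.006 ]
caddy [ 0.7408 -0.0427  0.    ] [0.7176 0.0705 0.    ] [ 0.7423 -0.041   0.1   ] [0.7184 0.0696 0.1   ]
[-0.12 42.22 -0.5 ] -0.2
```

```bash
python3 -m pendant '[[0,19,-0.5,0],[0,19,-0.5,0],[0,19,-0.5,0],[0,19,-0.5,0],[0,19,-0.5,0],[0,38.3,-0.5,-0.2],[0,38.3,-0.5,-0.2],[0,38.3,-0.5,-0.2],[0,38.3,-0.5,-0.2],[0,38.3,-0.5,-0.2],[0,38.3,-0.5,-0.2]]' 0; python3 -m pendant '[[0,0,0,0],[0,0,0,0]]'; python3 -c "
from h import *
go(.738,.019,.167,1.765)"
```

```text
time_s: 10.03
eef_pos: [0.7455, 0.0168, 0.294]
eef_rot: [-0.002, 0.636, 0.772, -0.001]
wrist_force: [-0.1, -0.2, -0.1]
opening: -0.002
grasp_force: 0.0
time_s: 10.2
eef_pos: [0.7414, 0.0154, 0.2974]
eef_rot: [-0.001, 0.636, 0.772, -0.001]
wrist_force: [0.3, -0.1, 0.4]
opening: -0.002
grasp_force: 0.0
[ 0.41 -0.23 13.04] -0.1
```

```bash
python3 -m pendant '[[0.3,0,3.5,0],[0.3,0,7,0],[0.3,0,10,0],[0.3,0,13,0],[0.3,0,13,0]]'; python3 -m pendant '[[0,-0.5,0,0],[0,-1,0,0],[0,-1.5,0,0],[0,-2,0,0],[0,-2,0,0]]'; python3 -m pendant '[[0,-0.5,0,0],[0,-1,0,0],[0,-1.5,0,0],[0,-2,0,0],[0,-2,0,0]]'
```

```text
time_s: 10.62
eef_pos: [0.736, 0.0181, 0.1618]
eef_rot: [-0.005, 0.636, 0.771, -0.003]
wrist_force: [-0.8, 0.9, -2.1]
opening: -0.001
grasp_force: 0.0
time_s: 11.03
eef_pos: [0.7217, 0.0136, 0.1722]
eef_rot: [0.002, 0.636, 0.771, 0.001]
wrist_force: [2.3, 0.2, 0.9]
opening: 0.002
grasp_force: 1.2
time_s: 11.45
eef_pos: [0.7026, 0.01, 0.1718]
eef_rot: [0.002, 0.636, 0.771, 0.001]
wrist_force: [5.4, 1.2, 6.6]
opening: 0.002
grasp_force: 5.1
```

```bash
python3 -c "
from h import *
im=imaging.camera('top');np.save('pics/t6.npy',im);print(orange(im,(200,100,330,230)))
s=imaging.camera('scene');print(orange(s,(200,150,300,240)))
c=np.hstack([cv2.resize(im[100:220,220:320],None,fx=4,fy=4,interpolation=2),cv2.resize(s[150:270,200:300],None,fx=4,fy=4,interpolation=2)])
cv2.imwrite('pics/c6.png',c[:,:,::-1]);print(ctrl.get_obs()['wrist_force'])
"
```

```text
(array([ 75,  34,  16,  13, 146], dtype=int32), [[275, 139], [290, 134], [287, 134], [288, 146]], array([282.92, 139.73]))
(array([ 16,  51,  25,  19, 157], dtype=int32), [[216, 215], [240, 201], [236, 201], [216, 219]], array([225.5 , 208.16]))
[4.72304569 1.54987168 7.4625305 ]
```

View pics/c6.png

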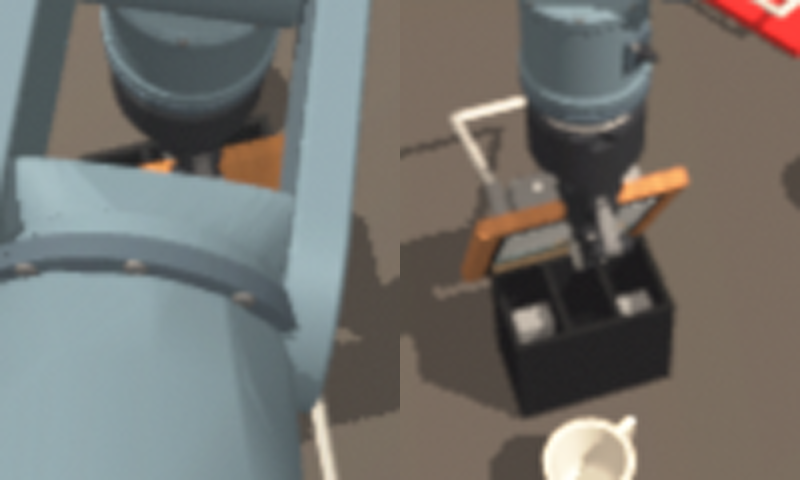

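The scene half shows the frame rising, its edge now (480,230)–(685,175), with the finger behind it and the caddy unmoved. I'll keep pulling and rise with the edge.

```bash
python3 -m pendant '[[0,-0.5,-0.4,0],[0,-1,-0.7,0],[0,-1.5,-0.9,0],[0,-2,-1.1,0],[0,-2,-1.1,0]]'; python3 -m pendant '[[0,-0.5,-0.2,0],[0,-1,-0.4,0],[0,-1.5,-0.6,0],[0,-2,-0.8,0],[0,-2,-0.8,0]]';python3 -m pendant '[[0,-0.5,-0.1,0],[0,-1,-0.3,0],[0,-1.5,-0.4,0],[0,-2,-0.5,0],[0,-2,-0.5,0]]'
```

```text
time_s: 11.97
eef_pos: [0.6813, 0.0058, 0.1812]
eef_rot: [0.0, 0.636, 0.771, -0.0]
wrist_force: [2.8, -0.5, 4.9]
opening: -0.002
grasp_force: 3.0
time_s: 12.38
eef_pos: [0.6606, 0.0027, 0.1876]
eef_rot: [-0.001, 0.636, 0.771, -0.001]
wrist_force: [-0.3, -0.3, -0.1]
opening: 0.006
grasp_force: 0.0
time_s: 12.8
eef_pos: [0.6416, -0.0013, 0.1932]
eef_rot: [-0.0, 0.636, 0.771, -0.0]
wrist_force: [-0.2, 0.3, 0.3]
opening: 0.001
grasp_force: 0.0
```

```bash
python3 -c "
from h import *
s=imaging.camera('scene');np.save('pics/s7.npy',s);h=cv2.cvtColor(s,cv2.COLOR_RGB2HSV);m=cv2.inRange(h,(8,130,90),(20,255,255))[130:240,195:300]
n,l,st,c=cv2.connectedComponentsWithStats(m);print([(a.tolist(),b.round(1).tolist()) for a,b in zip(st[1:],c[1:]) if a[4]>8])
c=np.array([.5835,-.0147]);x=np.array([np.cos(.2),np.sin(.2)]);y=np.array([-x[1],x[0]])
for lean in(.63,.5,.33,0,-.22):print(lean,[(proj('scene',np.r_[c+.21*np.sin(lean)*x+q*y,.21*np.cos(lean)])-[195,130]).round() for q in(-.075,.075)],[(proj('scene',np.r_[c+q*y,0])-[195,130]).round() for q in(-.075,.075)])
"
```

```text
[([47, 39, 21, 44, 249], [61.5, 56.2]), ([17, 47, 23, 43, 308], [24.1, 64.3])]
0.63 [array([26., 87.]), array([77., 74.])] [array([19., 87.]), array([63., 76.])]
0.5 [array([23., 77.]), array([75., 64.])] [array([19., 87.]), array([63., 76.])]
0.33 [array([20., 65.]), array([71., 52.])] [array([19., 87.]), array([63., 76.])]
0 [array([14., 45.]), array([64., 33.])] [array([19., 87.]), array([63., 76.])]
-0.22 [array([10., 34.]), array([59., 23.])] [array([19., 87.]), array([63., 76.])]
```

```bash
python3 -m pendant '[[0,0,0,0],[0,0,0,0]]'; cat >> h.py <<'E'
def blobs():
    s=imaging.camera('scene');h=cv2.cvtColor(s,cv2.COLOR_RGB2HSV);m=cv2.inRange(h,(8,130,90),(20,255,255))[110:240,195:300]
    n,l,st,c=cv2.connectedComponentsWithStats(m);print([(a.tolist(),b.round(1).tolist()) for a,b in zip(st[1:],c[1:]) if a[4]>8]);return s
E
python3 -c "
from h import *
np.save('pics/s8.npy',blobs())"
```

```text
time_s: 13.02
eef_pos: [0.6428, -0.0013, 0.1933]
eef_rot: [0.0, 0.636, 0.771, 0.0]
wrist_force: [0.2, 0.3, -1.1]
opening: 0.001
grasp_force: 0.0
[([12, 45, 52, 64, 689], [35.9, 79.7])]
```

The mask matches the frame standing leaned back at about -0.22. I'll raise the finger clear, then measure the frame and the caddy.

```bash
python3 -m pendant '[[0,0.3,-3,0],[0,0.3,-7,0],[3,0.3,-11,0],[6,0.5,-12,0],[10,1,-12,0],[13,2,-12,0],[15,3,-12,0],[15,3,-12,0]]'; python3 -c "
from h import *
s=blobs();np.save('pics/s9.npy',s)
print('frame',*orange(s,(190,110,300,240))[1:])
g=cv2.cvtColor(s,cv2.COLOR_RGB2GRAY);m=(g<38).astype(np.uint8);m[:190]=0;m[280:]=0;m[:,:200]=0;m[:,300:]=0
n,l,st,c=cv2.connectedComponentsWithStats(m);k=1+np.argmax(st[1:,4]);p=np.argwhere(l==k)[:,::-1]
print(st[k],cv2.minAreaRect(p.astype(np.int32)))
hull=cv2.approxPolyDP(cv2.convexHull(p.astype(np.int32)),3,True)[:,0];print(hull.tolist())
for q in hull:print(q,pt('scene',*map(float,q),0),pt('scene',*map(float,q),.1))
t=imaging.camera('top');np.save('pics/t9.npy',t);print(orange(t,(180,80,340,240)))
"
```

```text
time_s: 13.73
eef_pos: [0.6436, 0.1563, 0.3134]
eef_rot: [-0.0, 0.634, 0.773, 0.001]
wrist_force: [-0.1, -0.3, 0.3]
opening: -0.002
grasp_force: 0.0
[([11, 44, 52, 64, 874], [36.7, 72.4])]
frame [[206, 165], [257, 190], [251, 154], [215, 217]] [231.71 182.38]
[224 225  43  28 600] ((244.30711364746094, 239.70050048828125), (42.605735778808594, 26.432655334472656), 4.085616588592529)
[[265, 242], [231, 252], [224, 225], [266, 228]]
[265 242] [0.7107 0.0651 0.    ] [0.7697 0.054  0.1   ]
[231 252] [ 0.7347 -0.0431  0.    ] [ 0.7913 -0.0432  0.1   ]
[224 225] [ 0.6339 -0.0583  0.    ] [ 0.7006 -0.0569  0.1   ]
[266 228] [0.6597 0.0751 0.    ] [0.7238 0.063  0.1   ]
(array([ 66, 109,  71,  25, 456], dtype=int32), [[246, 203], [316, 194], [299, 189], [249, 213]], array([280.56, 201.68]))
```

```bash
python3 -c "
from h import *
from scipy.optimize import brentq
q=ctrl.get_obs();Q=q['q'];P=q['eef_pos'];print(np.round(Q,3))
A=[];b=[]
for (q2,q3),p in(((.181,1.607),(.254,-.516,.253)),((Q[1],Q[2]),P)):
  A+=[[np.sin(q2),np.sin(q2+q3),0],[np.cos(q2),np.cos(q2+q3),1]];b+=[np.hypot(p[0],p[1]),p[2]]
s,r,*_=np.linalg.lstsq(np.array(A),np.array(b),rcond=None);print('L1 L2 H-h',s,r)
o,d=rayof('scene',225,122);t=(.527-o[0])/d[0];print('pivot at',o+t*d,'h',(o+t*d)[2]-.089)
h=(o+t*d)[2]-.089
L1,L2,c=s;R=np.hypot(.675,.105);Z=.06-c;D=np.hypot(R,Z)
q3=np.arccos((D*D-L1*L1-L2*L2)/(2*L1*L2));q2=np.arctan2(R,Z)-np.arctan2(L2*np.sin(q3),L1+L2*np.cos(q3));print('q2 q3',q2,q3,'forearm down slope',np.tan(q2+q3-np.pi/2))
print('frame bottom',pt('scene',215,217,0.003))
go(.673,.104,.3,1.77);go(.673,.104,.06,1.77)
"
```

```text
[ 0.054  0.332  1.302 -0.     1.508 -0.14 ]
L1 L2 H-h [ 0.50405973  0.49718063 -0.13393361] [8.01884221e-06]
pivot at [ 0.527      -0.03047943  0.33733718] h 0.24833717615943737
q2 q3 0.5185992027286979 1.5648199237593448 forearm down slope 0.5628072097492737
frame bottom [ 0.6015 -0.0856  0.003 ]
[-5.33  1.96  1.29] -0.3
[-5.32  1.97 25.29] -0.3
```

The forearm clears the frame: its pivot is at about 0.31 m and it rises backward. Now I'll move to the caddy's left face.

```bash
python3 -m pendant '[[-4.9,2,0,0],[-4.9,2,4,0],[-4.9,2,8,0],[-4.9,2,12,0],[-4.9,2,16,0],[-4.9,2,20,0],[-4.9,2,23,0],[-4.9,2,25.2,0],[-4.9,2,25.2,0],[-4.9,2,25.2,0]]' 0.4; python3 -c "
from h import *
go(.673,.104,.06,1.77)"
```

```text
time_s: 14.67
eef_pos: [0.6715, 0.106, 0.0599]
eef_rot: [-0.001, 0.637, 0.771, -0.001]
wrist_force: [0.4, 0.4, 1.0]
opening: 0.401
grasp_force: 0.0
[-0.23  0.11 -0.01] -0.5
```

```bash
python3 -m pendant '[[-1,0,0,0],[-2,0.1,0,0],[-2.8,0.1,0,0],[-3.5,0.1,0,0],[-4.2,0.1,0,0],[-5,0.1,0,0],[-5.8,0.1,0,0],[-6.6,0.1,0,0],[-7.4,0.1,0,0],[-8.2,0.1,0,0],[-9,0.1,0,0],[-9,0.1,0,0]]';python3 -c "
from h import *
s=imaging.camera('scene');np.save('pics/s10.npy',s)
g=cv2.cvtColor(s,cv2.COLOR_RGB2GRAY);m=(g<38).astype(np.uint8);m[:190]=0;m[285:]=0;m[:,:130]=0;m[:,300:]=0
n,l,st,c=cv2.connectedComponentsWithStats(m);k=1+np.argmax(st[1:,4]);p=np.argwhere(l==k)[:,::-1]
hull=cv2.approxPolyDP(cv2.convexHull(p.astype(np.int32)),3,True)[:,0]
for q in hull:print(q,pt('scene',*map(float,q),0))
print('frame',*orange(s,(190,110,300,240))[1:])"
```

```text
time_s: 15.67
eef_pos: [0.6917, 0.0178, 0.0628]
eef_rot: [0.001, 0.637, 0.771, 0.001]
wrist_force: [-0.1, -0.7, 0.9]
opening: 0.405
grasp_force: 0.0
[243 209] [0.5769 0.0088 0.    ]
[246 248] [0.7257 0.004  0.    ]
[211 257] [ 0.7454 -0.1046  0.    ]
[207 243] [ 0.6952 -0.1151  0.    ]
[217 220] [ 0.612  -0.0798 -0.    ]
frame [[206, 166], [236, 210], [219, 162], [216, 217]] [215.39 190.21]
```

The caddy is moving straight, 63 mm so far with its yaw kept. About 10 cm remains.

```bash
python3 -m pendant '[[-0.8,0,0,0],[-1.6,0,0,0],[-2.4,0,0,0],[-3.2,0,0,0],[-4,0,0,0],[-4.8,0,0,0],[-5.6,0,0,0],[-6.4,0,0,0],[-7.2,0,0,0],[-8,0,0,0],[-8,0,0,0]]';python3 -c "
from h import *
s=imaging.camera('scene');np.save('pics/s11.npy',s)
g=cv2.cvtColor(s,cv2.COLOR_RGB2GRAY);m=(g<38).astype(np.uint8);m[:190]=0;m[285:]=0;m[:,:130]=0;m[:,300:]=0
n,l,st,c=cv2.connectedComponentsWithStats(m);k=1+np.argmax(st[1:,4]);p=np.argwhere(l==k)[:,::-1]
hull=cv2.approxPolyDP(cv2.convexHull(p.astype(np.int32)),3,True)[:,0]
for q in hull:print(q,pt('scene',*map(float,q),0))
b=s[225:275,115:175].astype(int);m=(b.min(2)>150);p=np.argwhere(m)[:,::-1]+[115,225];print('dish',p.min(0),p.max(0));a=np.load('pics/scene0.npy')[225:275,115:175].astype(int);p=np.argwhere(a.min(2)>150)[:,::-1]+[115,225];print('dish0',p.min(0),p.max(0),pt('scene',float(p.max(0)[0]),float(p.mean(0)[1]),.06))"
```

```text
time_s: 16.63
eef_pos: [0.7062, -0.0602, 0.0618]
eef_rot: [0.0, 0.636, 0.771, 0.0]
wrist_force: [-0.2, 0.6, -0.2]
opening: 0.401
grasp_force: 0.0
[221 255] [ 0.7418 -0.0741  0.    ]
[185 264] [ 0.7607 -0.1829  0.    ]
[181 252] [ 0.7185 -0.1953  0.    ]
[190 227] [ 0.63   -0.1675  0.    ]
[213 216] [ 0.5947 -0.0921  0.    ]
[220 228] [ 0.644  -0.0718  0.    ]
dish [120 235] [162 273]
dish0 [120 235] [162 273] [ 0.7534 -0.2403  0.06  ]
```

```bash
python3 -m pendant '[[-0.8,0,0,0],[-1.6,0,0,0],[-2.4,0,0,0],[-2.6,0,0,0],[-2.6,0,0,0]]'; python3 -m pendant '[[1,0,0,0],[3,0,0,0],[5,0,-3,0],[7,0,-7,0],[8,0,-11,0],[8,0,-15,0],[8,0,-19,0],[10,-2,-22,0],[14,-2,-22,0],[18,-2,-22,0],[18,-2,-22,0]]';python3 -c "
from h import *
s=imaging.camera('scene');np.save('pics/s12.npy',s)
g=cv2.cvtColor(s,cv2.COLOR_RGB2GRAY);m=(g<38).astype(np.uint8);m[:190]=0;m[285:]=0;m[:,:130]=0;m[:,300:]=0
n,l,st,c=cv2.connectedComponentsWithStats(m);k=1+np.argmax(st[1:,4]);p=np.argwhere(l==k)[:,::-1]
hull=cv2.approxPolyDP(cv2.convexHull(p.astype(np.int32)),3,True)[:,0]
for q in hull:print(q,pt('scene',*map(float,q),0),pt('scene',*map(float,q),.1))
b=s[225:275,115:166].astype(int);m=(b.min(2)>150);p=np.argwhere(m)[:,::-1]+[115,225];print('dish',p.min(0),p.max(0))
print('frame',*orange(s,(190,110,300,240)))"
```

```text
time_s: 17.1
eef_pos: [0.7108, -0.0849, 0.0613]
eef_rot: [-0.0, 0.636, 0.771, -0.0]
wrist_force: [0.3, 0.5, 0.4]
opening: 0.399
grasp_force: 0.0
time_s: 18.02
eef_pos: [0.6552, 0.0952, 0.2829]
eef_rot: [-0.0, 0.634, 0.773, 0.002]
wrist_force: [-0.3, 0.3, -0.4]
opening: 0.4
grasp_force: 0.0
[213 256] [ 0.7426 -0.0984  0.    ] [ 0.7984 -0.093   0.1   ]
[176 266] [ 0.7644 -0.2095  0.    ] [ 0.818  -0.1929  0.1   ]
[172 253] [ 0.7191 -0.2226  0.    ] [ 0.7772 -0.2047  0.1   ]
[211 243] [ 0.6965 -0.1027  0.    ] [ 0.7569 -0.0969  0.1   ]
dish [120 235] [161 273]
frame [ 16  44  52  64 847] [[206, 166], [257, 190], [250, 154], [215, 217]] [232.47 182.05]
```

The gap to the dish is about 2.5 cm and the dish hasn't moved. The frame is standing as before, and the caddy is clear of the picture by about 3–4 cm.

```bash
python3 -c "
from h import *
print(workorder.hand_in())"
```

```text
the job is handed in; nothing more can be done
None
```

I handed the job in at about 18 s: the remote is clear to the right, the frame stands back on its opened kickstand about 5 mm from its starting place, and the caddy is about 2.5 cm from the unmoved dish; the jug and cups were not re-measured, and the judging result wasn't returned.

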